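# Queue the sample jars by size for weighing

## Robot

A 6-joint arm with a two-finger parallel gripper is mounted at the origin on the work surface. World frame = base frame: x ahead of the robot, y to its left, z up, the work surface at z = 0. Lengths are in m, angles in rad, forces in N, time in s.
With the tool pointing down it reaches from about 0.325 to 0.85 m from the base axis. Payload 15.5 kg.
Tool frame: the origin (TCP) lies on the front face of the gripper's body, between the roots of the fingers; the fingertips stand 78 mm ahead of it and the grasp point (between the pads) lies 60 mm ahead of it; z points along the fingers, y is the line along which they close (so a half turn about z gives the same grasp; the last joint's range is limited). The gripper opens to 91 mm and grips with 3 to 60 N. Pads are 32 mm wide; open, the fingers measure 118 mm over their backs; the gripper's body (76 mm by 178 mm) begins 60 mm behind the grasp point.
Start: joints at [1.145, 0.494, 1.345, -0, 1.302, -0.096], TCP at [0.203, 0.591, 0.292] pointing down, gripper open.
Joint ranges: [-2.91, 2.91], [-0.82, 2.16], [0.22, 2.67], [-1.22, 4.37], [0.12, 2.79], [-3.08, 3.08]. Speed limits (rad/s): [1.89, 1.89, 2.57, 3.01, 3.01, 3.01].

## Interface

Orientations are given as a unit quaternion [w, x, y, z].
In Python, from cell import env, read_camera, camera_info gives the robot as it stands.
- The arm moves only by the shell command python3 -m pendant 'ROWS' [FORCE]. ROWS is JSON, one flat list of numbers, 7 for each row, row after row: the closure, from 0 (fully open) to 1 (shut), then the shift along the tool's x, y, z in units of 25 mm (1.0 is 25 mm), then the turn, a rotation vector about the tool's x, y, z in units of 5 degrees (1.0 is 5 degrees). In form: [grip, x, y, z, rx, ry, rz, grip, x, y, z, rx, ry, rz, ...]. A call has 1 to 20 rows; each row is the pose to reach, as a shift and turn from the pose commanded when the call began, along the tool's axes at that moment; what a row does not reach only later rows make up. A row lasts 1/10 s, in which the tool goes at most 50 mm and 8.59 degrees, less where a joint would pass 70% of its speed; a pose out of reach is approached as far as the arm can. A call with a gripper value outside its range is refused whole. The fingers move at their own pace and stop on an object; FORCE is the grip in N (left out, the last holds). Time passes only in rows, so rows that repeat a pose let the fingers close. It gives the time, the measured TCP pose, the force and the opening at its end, in the units of the state.
- env.get_obs(): the state, without advancing time (a new reading comes with each control period).
- read_camera(name): name is "scene" or "top" or "wrist"; returns the picture (384x512x3 uint8, blue, green, red); there is no depth.
- camera_info(name): a dict with "mtx" (3x3 intrinsics, pixels), "k1" (the pictures are not rectified: a ray, as slopes to the right and down, at radius r is drawn at 1 + k1 r^2 times it, then the intrinsics apply), "rvec" (rotation vector, rad) and "tvec" (3), from world to camera coordinates, as OpenCV has them. Camera axes: x right, y down, z forward; pixel columns grow to the right and rows downward; lengths in m; the calibration is good to about 2 mm. A picture is of the moment at which its call begins: read the wrist's pose just before it. camera_info takes no time and is no camera call; for the wrist camera it gives the pose at the moment of the call.
- env.close_job(): hands the job in, once; it reports no verdict.
The state is a dict: "time_s": time; "joint_positions": joint angles; "dq": joint speeds; "tau": joint torques, N m; "tool_pos": TCP position; "eef_rot": TCP orientation; "wrist_force": force on the tool from outside, world axes, zero at the start; "ft_torque": the same for the moment, N m; "finger_gap": finger opening in m.
Only numpy, scipy, OpenCV 4.12 (cv2) and the standard library are available. Lean on these libraries where they do the work, as an engineer would, in place of code of your own. Each camera call takes 0.05 s, during which the arm holds its last target. There are 200 camera calls.

## Task

Line up the four amber sample jars on the row of four round black pads in order of size, ready for weighing: the smallest on the pad next to the white mortar, then larger and larger to the largest on the pad next to the steel beaker. Stand each jar upright in the middle of its pad and let go of it. Tip no jar over, and leave the mortar and the beaker where they are.

Things in the scene. Friction and masses are not known exactly. Their poses are not given: they have to be found in the camera images.
- jar_small: loose straight-sided round amber-glass jar with a paper label band and a white screw cap (cap as wide as the jar), 32 mm in diameter and 52 mm tall in all (the smallest of four alike); stands upright on the bench, its side may be gripped at any height; origin at the centre of its underside, z up its axis
- jar_medium: loose straight-sided round amber-glass jar with a paper label band and a white screw cap (cap as wide as the jar), 41 mm in diameter and 66 mm tall in all (the second smallest of four alike); stands upright on the bench, its side may be gripped at any height; origin at the centre of its underside, z up its axis
- jar_large: loose straight-sided round amber-glass jar with a paper label band and a white screw cap (cap as wide as the jar), 50 mm in diameter and 80 mm tall in all (the second largest of four alike); stands upright on the bench, its side may be gripped at any height; origin at the centre of its underside, z up its axis
- jar_largest: loose straight-sided round amber-glass jar with a paper label band and a white screw cap (cap as wide as the jar), 59 mm in diameter and 94 mm tall in all (the largest of four alike); stands upright on the bench, its side may be gripped at any height; origin at the centre of its underside, z up its axis
- pad_a: fixed round black rubber pad, 72 mm in diameter, 3 mm thick, on a flat aluminium strip 3 mm thick, 84 mm wide and 360 mm long; its top, on which a jar stands, is 6 mm above the bench; the four pads are in one straight row, 90 mm apart, in the order a, b, c, d (towards +y, the row turned by up to 9 degrees); origin at the centre of its underside, 3 mm above the bench
- pad_b: fixed round black rubber pad, 72 mm in diameter, 3 mm thick, on a flat aluminium strip 3 mm thick, 84 mm wide and 360 mm long; its top, on which a jar stands, is 6 mm above the bench; the four pads are in one straight row, 90 mm apart, in the order a, b, c, d (towards +y, the row turned by up to 9 degrees); origin at the centre of its underside, 3 mm above the bench
- pad_c: fixed round black rubber pad, 72 mm in diameter, 3 mm thick, on a flat aluminium strip 3 mm thick, 84 mm wide and 360 mm long; its top, on which a jar stands, is 6 mm above the bench; the four pads are in one straight row, 90 mm apart, in the order a, b, c, d (towards +y, the row turned by up to 9 degrees); origin at the centre of its underside, 3 mm above the bench
- pad_d: fixed round black rubber pad, 72 mm in diameter, 3 mm thick, on a flat aluminium strip 3 mm thick, 84 mm wide and 360 mm long; its top, on which a jar stands, is 6 mm above the bench; the four pads are in one straight row, 90 mm apart, in the order a, b, c, d (towards +y, the row turned by up to 9 degrees); origin at the centre of its underside, 3 mm above the bench
- mortar: white ceramic mortar (open bowl), 110 mm across the rim, 62 mm tall, standing on the bench just beyond one end of the row, 110 mm from the centre of the nearest pad (either pad_a or pad_d); origin at the centre of its underside
- beaker: open steel beaker, 72 mm across the rim, 80 mm tall, standing on the bench just beyond the other end of the row from the mortar, 110 mm from the centre of the nearest pad; origin at the centre of its underside
There are look-alikes about, which are no part of the job. Leave any purple look-alike of the jar_large alone. Several things have the shape of the mortar; the one meant has the colours described above.

How it is judged:
At the end, for the whole second after the job is handed in: each jar stands upright (within 0.1 rad), at rest and released on its own pad, its centre within 14 mm of the pad's centre, sizes rising from the smallest on the pad next to the mortar to the largest on the pad next to the beaker; the mortar and the beaker are within 25 mm of where they were (((horizontal distance between mortar and pad_a below 0.16 m and horizontal distance between jar_small and pad_a below 0.014 m and horizontal distance between jar_medium and pad_b below 0.014 m and horizontal distance between jar_large and pad_c below 0.014 m and horizontal distance between jar_largest and pad_d below 0.014 m) or (horizontal distance between mortar and pad_d below 0.16 m and horizontal distance between jar_small and pad_d below 0.014 m and horizontal distance between jar_medium and pad_c below 0.014 m and horizontal distance between jar_large and pad_b below 0.014 m and horizontal distance between jar_largest and pad_a below 0.014 m)) and height (world z) of jar_small between 0.002 and 0.01 m and angle between each of jar_small, jar_medium, jar_large, jar_largest's own z axis and vertical below 0.1 rad and linear speed of each of jar_small, jar_medium, jar_large, jar_largest below 0.02 m/s and height (world z) of jar_medium between 0.002 and 0.01 m and height (world z) of jar_large between 0.002 and 0.01 m and height (world z) of jar_largest between 0.002 and 0.01 m and distance of each of mortar, beaker from where it was at the start of the episode below 0.025 m); the robot touches nothing.
It fails at once if a jar is tipped over (angle between any of jar_small, jar_medium, jar_large, jar_largest's own z axis and vertical above 0.7 rad).
It fails at once if the mortar or the beaker is shifted by more than 40 mm (distance of any of mortar, beaker from where it was at the start of the episode above 0.04 m).
It also fails if it takes over 109 s, if anything falls off the work surface, if the arm or the gripper's body presses on something with over 40 N, if the wrist force passes 120 N, or if a joint passes its speed limit or range.

## Working session

There is one attempt and no reset: what is moved stays moved. The work goes in short steps, Python scripts to look and compute and a shell command to move; the robot and the scene stay as the last step left them, time stands still between calls to the robot, and variables do not carry over. Pictures are saved under pics/ and viewed, on a budget of 14 in all, crops included, one or two more only if the job needs it, and the job is handed in when it is done.

```bash
mkdir -p pics; ls
python3 - <<'E'
from cell import env, read_camera, camera_info
import cv2
for n in ("top","scene"):
    i=camera_info(n); print(n,i)
    cv2.imwrite(f"pics/{n}0.png",read_camera(n))
o=env.get_obs(); print(o)
E
```

```text
pics
top {'mtx': array([[438.984961  ,   0.        , 259.07688111],
       [  0.        , 438.984961  , 197.28086474],
       [  0.        ,   0.        ,   1.        ]]), 'k1': -0.17149488516535324, 'rvec': array([ 2.16322009, -2.12350646,  0.14397693]), 'tvec': array([0.05704993, 0.5520438 , 1.11259495])}
scene {'mtx': array([[453.38600081,   0.        , 257.72432817],
       [  0.        , 453.38600081, 190.98703851],
       [  0.        ,   0.        ,   1.        ]]), 'k1': -0.11136493918371261, 'rvec': array([ 1.40672822,  1.87083436, -1.03956703]), 'tvec': array([ 0.09234008, -0.25842216,  1.52879438])}
{'time_s': 0.1, 'joint_positions': array([ 1.14450579e+00,  4.94113625e-01,  1.34605586e+00, -1.84353603e-05,
        1.30249021e+00, -9.55256887e-02]), 'dq': array([ 0.00059944, -0.00202828, -0.00138258, -0.00040905, -0.00085986,
       -0.00068655]), 'tau': array([ 8.61251956e-04, -8.80227184e+01, -3.82543480e+01,  7.05308933e-02,
        4.83268476e-02, -1.34892543e-04]), 'tool_pos': array([0.20289232, 0.59088764, 0.29170697]), 'eef_rot': array([-1.29040180e-04,  1.64627110e-01,  9.86355732e-01, -5.17756845e-04]), 'wrist_force': array([-0.19474458, -0.17648793,  0.82912884]), 'ft_torque': array([-0.03625001, -0.07830336, -0.02240522]), 'finger_gap': 0.09100242126442243}
```

View pics/top0.png

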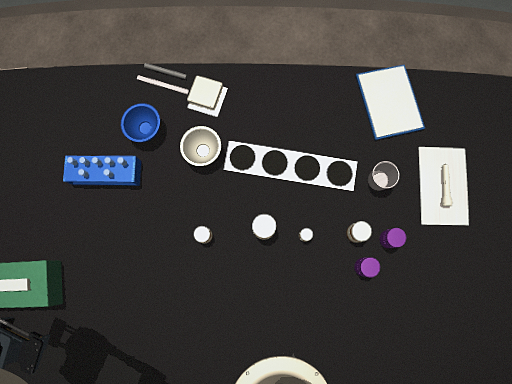

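View pics/scene0.png

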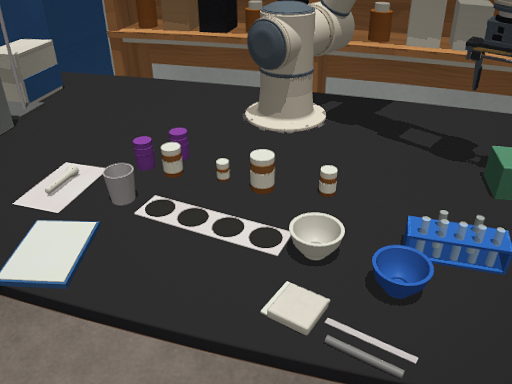

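The top picture shows two bowls shaped like a mortar: a white one at (201,146) and a blue one at (141,123). The white one matches the description, and it is at the left (+y) end of the row, next to pad_d at (242,157). The beaker is at (384,177), next to pad_a.

White-capped jars:
- (203,235): medium?
- (264,226): largest
- (306,235): small
- (360,232): large?

The purple look-alikes are at (396,238) and (369,268).

Next I'll measure all of these and take an enlarged crop.

```bash
cat > h.py <<'E'
import numpy as np, cv2
from cell import env, read_camera, camera_info
def undist(i,uv):
    K=np.array(i["mtx"]);d=np.array([i["k1"],0,0,0,0.])
    return cv2.undistortPoints(np.float64(uv).reshape(-1,1,2),K,d)[:,0]
def to_world(i,uv,z):
    n=undist(i,uv);R=cv2.Rodrigues(np.float64(i["rvec"]))[0];c=-R.T@i["tvec"]
    d=np.c_[n,np.ones(len(n))]@R
    return c+d*((z-c[2])/d[:,2])[:,None]
def proj(i,P):
    return cv2.projectPoints(np.float64(P).reshape(-1,1,3),np.float64(i["rvec"]),np.float64(i["tvec"]),np.array(i["mtx"]),np.array([i["k1"],0,0,0,0.]))[0][:,0]
def circ(x,y,z,r):
    a=np.linspace(0,2*np.pi,48);return np.c_[x+r*np.cos(a),y+r*np.sin(a),0*a+z]
E
python3 - <<'E'
from h import *
i=camera_info("top");im=read_camera("top");g=im.min(axis=2)
m=(g>110).astype(np.uint8)
S=cv2.resize(im,None,fx=4,fy=4,interpolation=cv2.INTER_CUBIC)
M=(S.min(axis=2)>110).astype(np.uint8)
cs,hi=cv2.findContours(M,cv2.RETR_CCOMP,cv2.CHAIN_APPROX_NONE)
for c,h in zip(cs,hi[0]):
    a=cv2.contourArea(c)/16
    if a<40: continue
    p=(c[:,0]+.5)/4-.5
    (cx,cy),_=cv2.minEnclosingCircle(p.astype(np.float32))
    if not(180<cx<400 and 120<cy<290):continue
    best=[]
    for z in ([.006] if h[3]>=0 else [.0,.052,.062,.066,.08,.094]):
        w=to_world(i,p,z);(x,y),r=cv2.minEnclosingCircle(w[:,:2].astype(np.float32))
        mm=cv2.moments(w[:,:2].astype(np.float32));best.append((z,round(mm['m10']/mm['m00'],4),round(mm['m01']/mm['m00'],4),round(2*r,4),round(2*np.sqrt(abs(mm['m00'])/np.pi),4)))
    print("hole" if h[3]>=0 else "blob",round(cx),round(cy),round(a)); [print("   ",b) for b in best]
R=cv2.Rodrigues(i["rvec"])[0];print(-R.T@i["tvec"])
cv2.imwrite("pics/crop1.png",cv2.resize(im[120:290,180:415],None,fx=3.3,fy=3.3,interpolation=cv2.INTER_CUBIC))
E
```

```text
blob 306 235 129
    (0.0, 0.459, -0.0605, 0.0395, np.float64(0.0346))
    (0.052, 0.4559, -0.0553, 0.0377, np.float64(0.0331))
    (0.062, 0.4553, -0.0544, 0.0374, np.float64(0.0328))
    (0.066, 0.455, -0.054, 0.0373, np.float64(0.0326))
    (0.08, 0.4542, -0.0526, 0.0368, np.float64(0.0322))
    (0.094, 0.4533, -0.0512, 0.0363, np.float64(0.0318))
blob 202 234 207
    (0.0, 0.4546, 0.2214, 0.0466, np.float64(0.0439))
    (0.052, 0.4516, 0.2141, 0.0446, np.float64(0.042))
    (0.062, 0.451, 0.2127, 0.0442, np.float64(0.0416))
    (0.066, 0.4508, 0.2122, 0.044, np.float64(0.0415))
    (0.08, 0.45, 0.2102, 0.0435, np.float64(0.041))
    (0.094, 0.4492, 0.2082, 0.0429, np.float64(0.0404))
blob 361 231 309
    (0.0, 0.4701, -0.2108, 0.0583, np.float64(0.0543))
    (0.052, 0.4664, -0.1991, 0.0557, np.float64(0.0519))
    (0.062, 0.4657, -0.1968, 0.0552, np.float64(0.0514))
    (0.066, 0.4654, -0.1959, 0.055, np.float64(0.0512))
    (0.08, 0.4644, -0.1928, 0.0544, np.float64(0.0506))
    (0.094, 0.4635, -0.1896, 0.0537, np.float64(0.0499))
blob 264 226 451
    (0.0, 0.4799, 0.0538, 0.066
[... 1124 characters left out ...]
0728, np.float64(0.0706))
hole 307 168 506
    (0.006, 0.6401, -0.0615, 0.0727, np.float64(0.0703))
hole 274 162 505
    (0.006, 0.6533, 0.0278, 0.0722, np.float64(0.0703))
hole 242 157 504
    (0.006, 0.6666, 0.1165, 0.0728, np.float64(0.0704))
blob 200 146 1289
    (0.0, 0.6995, 0.2346, 0.117, np.float64(0.115))
    (0.052, 0.6857, 0.2267, 0.1119, np.float64(0.1099))
    (0.062, 0.6831, 0.2252, 0.1109, np.float64(0.1089))
    (0.066, 0.682, 0.2246, 0.1105, np.float64(0.1085))
    (0.08, 0.6783, 0.2225, 0.1091, np.float64(0.1072))
    (0.094, 0.6746, 0.2204, 0.1077, np.float64(0.1058))
hole 196 145 79
    (0.006, 0.7101, 0.2657, 0.0929, np.float64(0.0284))
[0.38717345 0.05594148 1.1801872 ]
```

View pics/crop1.png

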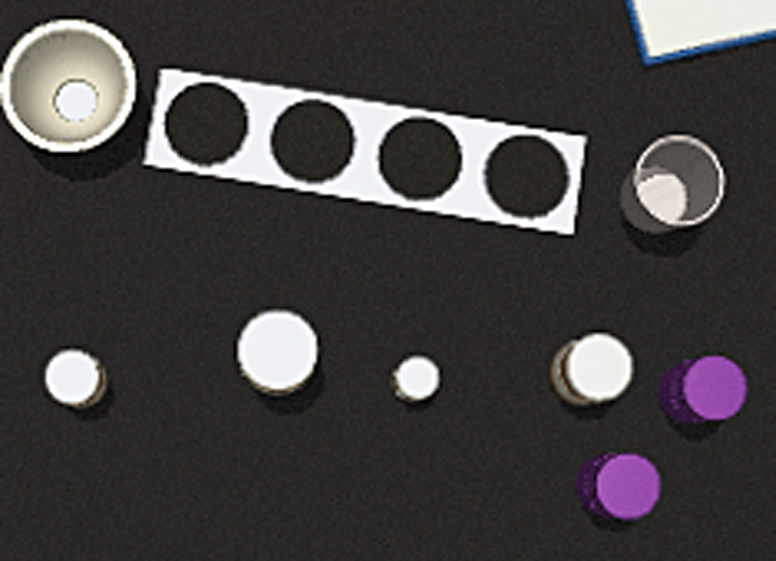

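The crop confirms it: white mortar at the left end, steel beaker at the right, four white-capped jars, and the two purple look-alikes apart. The measured diameters of 33, 41.5, 50.6 and 59.5 mm identify the jars, the pads are 90 mm apart, and the mortar and beaker are each 110 mm from their end pads.

So small goes on d, medium on c, large on b and largest on a. I'll close the fingers across the row.

```bash
cat >> h.py <<'E'
from scipy.spatial.transform import Rotation as Ro
JAR=dict(s=(.456,-.057),m=(.451,.2125),l=(.4645,-.194),xl=(.4725,.054))
PAD=dict(a=(.6271,-.1502),b=(.6401,-.0615),c=(.6533,.0278),d=(.6666,.1165))
YAW=-np.arctan2(PAD['d'][0]-PAD['a'][0],PAD['d'][1]-PAD['a'][1])
def goal(*Ps):
    o=env.get_obs();w,x,y,z=o["eef_rot"];R=Ro.from_quat([x,y,z,w])
    c,s=np.cos(YAW),np.sin(YAW)
    T=Ro.from_matrix(np.array([[s,c,0],[-c,s,0],[0,0,-1]]).T@np.eye(3) if 0 else np.array([[s,c,0],[-c,s,0],[0,0,-1]]))
    rv=np.degrees((R.inv()*T).as_rotvec())/5
    print("t",round(o["time_s"],2),"pos",o["tool_pos"].round(4),"gap",round(o["finger_gap"],4),"F",o["wrist_force"].round(1))
    for P in Ps: print("  shift",(R.inv().apply(np.array(P)-o["tool_pos"])/.025).round(2),"turn",rv.round(2))
E
python3 -c "
from h import *
goal((*JAR['xl'],.25))"
```

```text
Traceback (most recent call last):
  File "h.py", line 21, in goal
    T=Ro.from_matrix(np.array([[s,c,0],[-c,s,0],[0,0,-1]]).T@np.eye(3) if 0 else np.array([[s,c,0],[-c,s,0],[0,0,-1]]))
  File "scipy/spatial/transform/_rotation.pyx", line 1143, in scipy.spatial.transform._rotation.Rotation.from_matrix
ValueError: Non-positive determinant (left-handed or null coordinate frame) in rotation matrix 0: [[-0.14650833  0.98920944  0.        ]
 [-0.98920944 -0.14650833  0.        ]
 [ 0.          0.         -1.        ]].
```

```bash
sed -i 's/T=Ro.from_matrix.*/T=Ro.from_matrix([[-s,c,0],[c,s,0],[0,0,-1]])/' h.py
python3 -c "
from h import *
goal((*JAR['xl'],.25))"
```

```text
t 0.15 pos [0.2029 0.5909 0.2918] gap 0.0909 F [ 0.6 -0.6 -0.2]
  shift [-17.17 -16.81   1.69] turn [-1.000e-02  1.000e-02  1.589e+01]
```

```bash
python3 -m pendant '[0,-17.17,-16.81,1.69,0,0,8,0,-17.17,-16.81,1.69,0,0,15.9,0,-17.17,-16.81,1.69,0,0,15.9,0,-17.17,-16.81,1.69,0,0,15.9,0,-17.17,-16.81,1.69,0,0,15.9,0,-17.17,-16.81,1.69,0,0,15.9,0,-17.17,-16.81,1.69,0,0,15.9,0,-17.17,-16.81,1.69,0,0,15.9,0,-17.17,-16.81,1.69,0,0,15.9,0,-17.17,-16.81,1.69,0,0,15.9,0,-17.17,-16.81,1.69,0,0,15.9,0,-17.17,-16.81,1.69,0,0,15.9,0,-17.17,-16.81,1.69,0,0,15.9,0,-17.17,-16.81,1.69,0,0,15.9,0,-17.17,-16.81,1.69,0,0,15.9,0,-17.17,-16.81,1.69,0,0,15.9,0,-17.17,-16.81,1.69,0,0,15.9,0,-17.17,-16.81,1.69,0,0,15.9,0,-17.17,-16.81,1.69,0,0,15.9]' 20
python3 - <<'E'
from h import *
goal((*JAR['xl'],.25),(*JAR['xl'],.11))
i=camera_info("wrist");im=read_camera("wrist");im=im.copy()
for (x,y),r,h in ((JAR['xl'],.0295,.094),(JAR['s'],.016,.052)):
    cv2.polylines(im,[np.int32(proj(i,circ(x,y,h,r)))],True,(0,255,0),1)
cv2.imwrite("pics/w1.png",im)
E
```

```text
time_s: 2.05
tool_pos: [0.4724, 0.0547, 0.25]
eef_rot: [0.0, 0.757, 0.653, 0.0]
wrist_force: [1.0, 0.3, -0.7]
finger_gap: 0.091
t 2.05 pos [0.4724 0.0547 0.25  ] gap 0.091 F [ 1.   0.3 -0.7]
  shift [-0.03  0.01  0.  ] turn [ 0. -0.  0.]
  shift [-0.03  0.01  5.6 ] turn [ 0. -0.  0.]
```

View pics/w1.png

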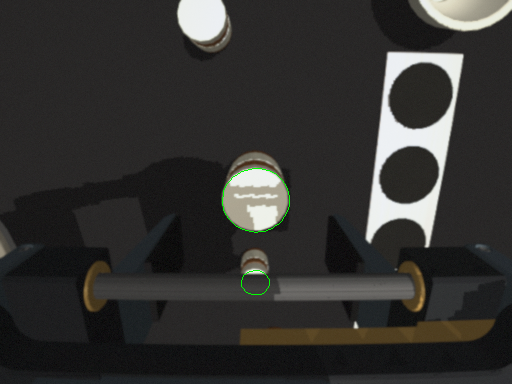

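The fit over the largest jar's cap at (255,200) is exact. Now I'll go down, grip and lift.

```bash
python3 -m pendant '[0,0,0,1,0,0,0,0,0,0,2.5,0,0,0,0,0,0,4,0,0,0,0,0,0,5,0,0,0,0,0,0,5.6,0,0,0,0,0,0,5.6,0,0,0,0,0,0,5.6,0,0,0,1,0,0,5.6,0,0,0,1,0,0,5.6,0,0,0,1,0,0,5.6,0,0,0,1,0,0,5.6,0,0,0,1,0,0,5.6,0,0,0,1,0,0,5.6,0,0,0,1,0,0,5.6,0,0,0]' 25
python3 -m pendant '[1,0,0,-0.3,0,0,0,1,0,0,-1,0,0,0,1,0,0,-2.2,0,0,0,1,0,0,-3.4,0,0,0,1,0,0,-4,0,0,0,1,0,0,-4,0,0,0,1,0,0,-4,0,0,0]'
python3 -c "
from h import *
goal((*PAD['a'],.22),(*PAD['a'],.117))"
```

```text
time_s: 3.5
tool_pos: [0.4727, 0.0542, 0.1103]
eef_rot: [0.0, 0.757, 0.653, 0.0]
wrist_force: [0.2, 0.2, 6.9]
finger_gap: 0.0587
time_s: 4.2
tool_pos: [0.4722, 0.0542, 0.2098]
eef_rot: [0.0, 0.757, 0.653, 0.0]
wrist_force: [0.4, 0.7, -2.5]
finger_gap: 0.059
t 4.2 pos [0.4722 0.0542 0.2098] gap 0.059 F [ 0.4  0.7 -2.5]
  shift [-7.18  7.33 -0.41] turn [ 0.    0.   -0.01]
  shift [-7.18  7.33  3.71] turn [ 0.    0.   -0.01]
```

```bash
python3 -m pendant '[1,-0.7,0.7,-0.4,0,0,0,1,-2,2,-0.4,0,0,0,1,-3.3,3.3,-0.4,0,0,0,1,-4.6,4.7,-0.4,0,0,0,1,-5.9,6,-0.4,0,0,0,1,-6.8,6.9,-0.4,0,0,0,1,-7.18,7.33,-0.4,0,0,0,1,-7.18,7.33,-0.4,0,0,0,1,-7.18,7.33,0.5,0,0,0,1,-7.18,7.33,1.7,0,0,0,1,-7.18,7.33,2.7,0,0,0,1,-7.18,7.33,3.4,0,0,0,1,-7.18,7.33,3.6,0,0,0,1,-7.18,7.33,3.7,0,0,0,1,-7.18,7.33,3.72,0,0,0,1,-7.18,7.33,3.72,0,0,0,1,-7.18,7.33,3.72,0,0,0,1,-7.18,7.33,3.72,0,0,0]'
python3 -c "
from h import *
goal((*PAD['a'],.117))"
```

```text
time_s: 6.0
tool_pos: [0.6276, -0.1503, 0.1176]
eef_rot: [0.0, 0.757, 0.653, 0.0]
wrist_force: [-0.4, -0.4, -2.6]
finger_gap: 0.0585
t 6.0 pos [ 0.6276 -0.1503  0.1176] gap 0.0585 F [-0.4 -0.4 -2.6]
  shift [ 0.   -0.02  0.02] turn [ 0.01  0.   -0.01]
```

```bash
python3 -m pendant '[1,0,0,0.03,0,0,0,1,0,0,0.05,0,0,0,1,0,0,0.06,0,0,0,1,0,0,0.06,0,0,0,0,0,0,0.06,0,0,0,0,0,0,0.06,0,0,0,0,0,0,0.06,0,0,0,0,0,0,0.06,0,0,0,0,0,0,0.06,0,0,0,0,0,0,-0.5,0,0,0,0,0,0,-2,0,0,0,0,0,0,-4,0,0,0,0,0,0,-5.3,0,0,0,0,0,0,-5.3,0,0,0,0,0,0,-5.3,0,0,0]'
python3 -c "
from h import *
goal((*JAR['l'],.25),(*JAR['l'],.11))
cv2.imwrite('pics/t2.png',cv2.resize(read_camera('top')[120:290,180:415],None,fx=3.3,fy=3.3,interpolation=cv2.INTER_CUBIC))"
```

```text
time_s: 7.5
tool_pos: [0.6275, -0.1503, 0.2508]
eef_rot: [0.001, 0.757, 0.653, 0.001]
wrist_force: [-0.6, 0.3, 0.3]
finger_gap: 0.091
t 7.5 pos [ 0.6275 -0.1503  0.2508] gap 0.091 F [-0.6  0.3  0.3]
  shift [-2.69 -6.19  0.02] turn [ 0.02  0.   -0.01]
  shift [-2.69 -6.2   5.62] turn [ 0.02  0.   -0.01]
```

View pics/t2.png

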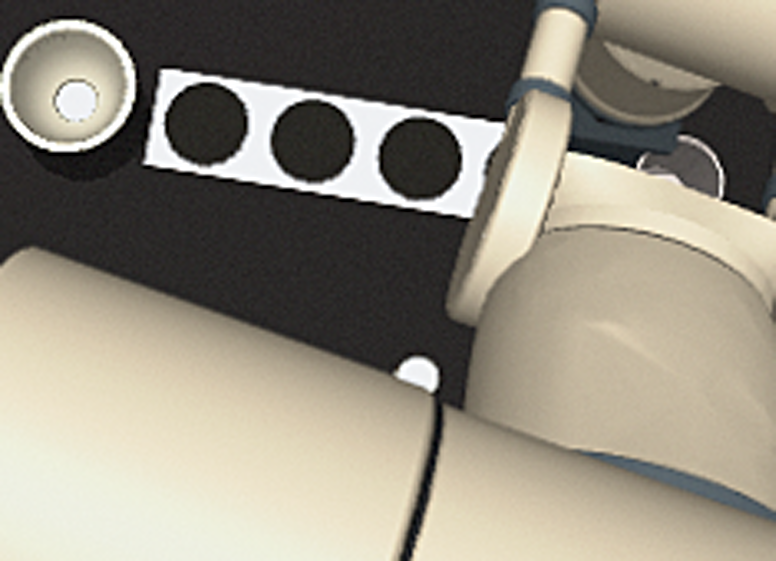

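The arm hides the right half of this view, but the mortar (68,85) and small jar (418,375) haven't moved. Next, above the large jar.

```bash
python3 -m pendant '[0.2,-0.6,-1.4,0,0,0,0,0.2,-1.3,-3,0,0,0,0,0.2,-2,-4.6,0,0,0,0,0.2,-2.5,-5.8,0,0,0,0,0.2,-2.69,-6.19,0,0,0,0,0.2,-2.69,-6.19,0,0,0,0,0.2,-2.69,-6.19,0,0,0,0]'
python3 - <<'E'
from h import *
goal((*JAR['l'],.25),(*JAR['l'],.105))
i=camera_info("wrist");im=read_camera("wrist").copy()
for (x,y),r,h in ((JAR['l'],.025,.08),(PAD['a'],.0295,.1),(PAD['b'],.036,.006)):
    cv2.polylines(im,[np.int32(proj(i,circ(x,y,h,r)))],True,(0,255,0),1)
cv2.imwrite("pics/w2.png",im)
E
```

```text
time_s: 8.25
tool_pos: [0.4651, -0.194, 0.2491]
eef_rot: [-0.0, 0.757, 0.653, 0.0]
wrist_force: [-0.6, -0.5, 0.3]
finger_gap: 0.0733
t 8.25 pos [ 0.4651 -0.194   0.2491] gap 0.0733 F [-0.6 -0.5  0.3]
  shift [-0.   -0.02 -0.04] turn [-0.   -0.   -0.01]
  shift [-0.   -0.02  5.76] turn [-0.   -0.   -0.01]
```

View pics/w2.png

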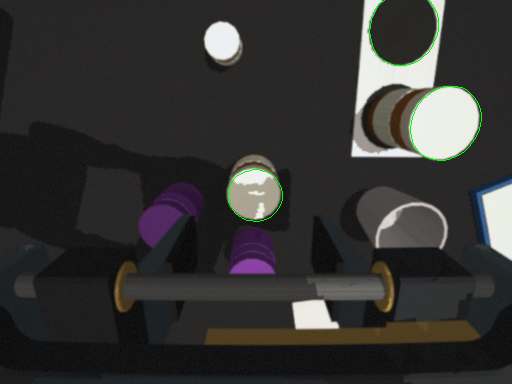

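The predicted outlines lie on the large jar at (255,193), pad_b, and the largest jar, which stands centred on pad_a at (445,123). The purple jars are clear of the fingers. Gripping now.

```bash
python3 -m pendant '[0.2,0,0,1,0,0,0,0.2,0,0,2.5,0,0,0,0.2,0,0,4,0,0,0,0.2,0,0,5,0,0,0,0.2,0,0,5.76,0,0,0,0.2,0,0,5.76,0,0,0,0.2,0,0,5.76,0,0,0,1,0,0,5.76,0,0,0,1,0,0,5.76,0,0,0,1,0,0,5.76,0,0,0,1,0,0,5.76,0,0,0,1,0,0,5.76,0,0,0,1,0,0,5.76,0,0,0]' 25
python3 -m pendant '[1,0,0,-0.3,0,0,0,1,0,0,-1,0,0,0,1,0,0,-2.2,0,0,0,1,0,0,-3.6,0,0,0,1,0,0,-4.6,0,0,0,1,0,0,-4.8,0,0,0,1,0,0,-4.8,0,0,0]'
python3 -c "
from h import *
goal((*PAD['b'],.225),(*PAD['b'],.111))"
```

```text
time_s: 9.6
tool_pos: [0.4647, -0.1942, 0.1062]
eef_rot: [0.001, 0.757, 0.653, 0.0]
wrist_force: [-0.7, 1.6, 8.6]
finger_gap: 0.0495
time_s: 10.3
tool_pos: [0.4645, -0.1941, 0.2262]
eef_rot: [0.001, 0.757, 0.653, 0.0]
wrist_force: [0.5, -0.0, -0.8]
finger_gap: 0.0494
t 10.3 pos [ 0.4645 -0.1941  0.2262] gap 0.0494 F [ 0.5 -0.  -0.8]
  shift [6.28 6.17 0.06] turn [ 0.02  0.01 -0.01]
  shift [6.28 6.16 4.62] turn [ 0.02  0.01 -0.01]
```

```bash
python3 -m pendant '[1,0.6,0.6,0,0,0,0,1,1.7,1.7,0,0,0,0,1,2.9,2.9,0,0,0,0,1,4.1,4,0,0,0,0,1,5.2,5.1,0,0,0,0,1,6,5.9,0,0,0,0,1,6.28,6.17,0,0,0,0,1,6.28,6.17,0,0,0,0,1,6.28,6.17,0.7,0,0,0,1,6.28,6.17,2,0,0,0,1,6.28,6.17,3.2,0,0,0,1,6.28,6.17,4,0,0,0,1,6.28,6.17,4.4,0,0,0,1,6.28,6.17,4.55,0,0,0,1,6.28,6.17,4.58,0,0,0,1,6.28,6.17,4.6,0,0,0,1,6.28,6.17,4.6,0,0,0,1,6.28,6.17,4.6,0,0,0]'
python3 -c "
from h import *
goal((*PAD['b'],.112))"
```

```text
time_s: 12.1
tool_pos: [0.6387, -0.0621, 0.1117]
eef_rot: [-0.0, 0.757, 0.653, -0.001]
wrist_force: [-9.6, -0.6, 13.1]
finger_gap: 0.0496
t 12.1 pos [ 0.6387 -0.0621  0.1117] gap 0.0496 F [-9.6 -0.6 13.1]
  shift [ 0.03  0.05 -0.01] turn [-0.02  0.   -0.01]
```

```bash
python3 -m pendant '[1,0,0,-0.02,0,0,0,1,0,0,-0.04,0,0,0,1,0,0,-0.04,0,0,0,0.4,0,0,-0.04,0,0,0,0.3,0,0,-0.04,0,0,0,0.2,0,0,-0.04,0,0,0,0,0,0,-0.04,0,0,0,0,0,0,-0.04,0,0,0,0,0,0,-0.04,0,0,0,0,0,0,-0.5,0,0,0,0,0,0,-2,0,0,0,0,0,0,-4,0,0,0,0,0,0,-5.5,0,0,0,0,0,0,-5.5,0,0,0,0,0,0,-5.5,0,0,0]'
python3 -c "
from h import *
goal((*JAR['m'],.25),(*JAR['m'],.11))"
```

```text
time_s: 13.6
tool_pos: [0.6403, -0.0614, 0.2496]
eef_rot: [0.001, 0.757, 0.653, 0.001]
wrist_force: [-0.7, -0.7, -0.7]
finger_gap: 0.0912
t 13.6 pos [ 0.6403 -0.0614  0.2496] gap 0.0912 F [-0.7 -0.7 -0.7]
  shift [ 9.72 -9.1  -0.04] turn [ 0.03  0.   -0.01]
  shift [ 9.73 -9.11  5.56] turn [ 0.03  0.   -0.01]
```

```bash
python3 -m pendant '[0.2,1,-0.9,0,0,0,0,0.2,2.4,-2.2,0,0,0,0,0.2,3.8,-3.5,0,0,0,0,0.2,5.2,-4.8,0,0,0,0,0.2,6.6,-6.1,0,0,0,0,0.2,8,-7.4,0,0,0,0,0.2,9,-8.5,0,0,0,0,0.2,9.72,-9.1,0,0,0,0,0.2,9.72,-9.1,0,0,0,0,0.2,9.72,-9.1,0,0,0,0]'
python3 - <<'E'
from h import *
goal((*JAR['m'],.25),(*JAR['m'],.1))
i=camera_info("wrist");im=read_camera("wrist").copy();t=camera_info("top");tm=read_camera("top").copy()
for (x,y),r,h in ((JAR['m'],.0205,.066),(PAD['a'],.0295,.1),(PAD['b'],.025,.086),(PAD['c'],.036,.006),(PAD['d'],.036,.006),((.611,-.259),.036,.08)):
    for a,c in ((im,i),(tm,t)):
        cv2.polylines(a,[np.int32(proj(c,circ(x,y,h,r)))],True,(0,255,0),1)
cv2.imwrite("pics/w3.png",np.hstack([cv2.resize(im,(400,300)),cv2.resize(tm[100:290,180:415],(400,300))]))
E
```

```text
time_s: 14.6
tool_pos: [0.4502, 0.2125, 0.2473]
eef_rot: [-0.0, 0.757, 0.654, -0.001]
wrist_force: [0.1, 0.6, 0.3]
finger_gap: 0.0729
t 14.6 pos [0.4502 0.2125 0.2473] gap 0.0729 F [0.1 0.6 0.3]
  shift [ 0.    0.03 -0.11] turn [-0.01  0.01  0.01]
  shift [0.01 0.04 5.89] turn [-0.01  0.01  0.01]
```

View pics/w3.png

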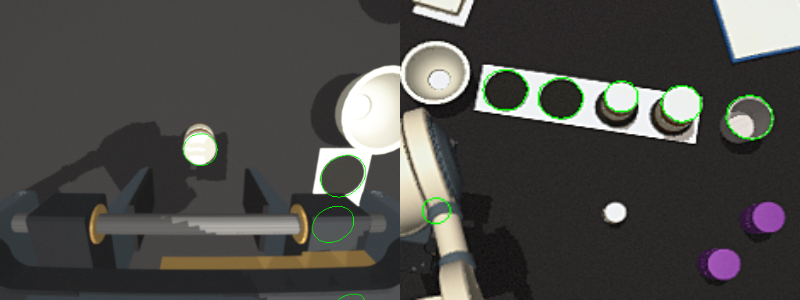

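The right-hand view shows the large and largest jars centred in their predicted outlines at (622,97) and (682,103). On the left, the medium jar is under the gripper at (200,148). I'll grip it.

```bash
python3 -m pendant '[0.2,0,0,1,0,0,0,0.2,0,0,2.5,0,0,0,0.2,0,0,4,0,0,0,0.2,0,0,5,0,0,0,0.2,0,0,5.9,0,0,0,0.2,0,0,5.9,0,0,0,0.2,0,0,5.9,0,0,0,1,0,0,5.9,0,0,0,1,0,0,5.9,0,0,0,1,0,0,5.9,0,0,0,1,0,0,5.9,0,0,0,1,0,0,5.9,0,0,0,1,0,0,5.9,0,0,0,1,0,0,5.9,0,0,0]' 25
python3 -m pendant '[1,0,0,-0.3,0,0,0,1,0,0,-1,0,0,0,1,0,0,-2.2,0,0,0,1,0,0,-3.6,0,0,0,1,0,0,-4.6,0,0,0,1,0,0,-4.8,0,0,0,1,0,0,-4.8,0,0,0,1,0,0,-4.8,0,0,0]'
python3 -c "
from h import *
goal((*PAD['c'],.225),(*PAD['c'],.111))"
```

```text
time_s: 16.1
tool_pos: [0.4509, 0.2125, 0.1008]
eef_rot: [0.0, 0.757, 0.653, 0.0]
wrist_force: [-0.8, -0.8, 7.7]
finger_gap: 0.0403
time_s: 16.9
tool_pos: [0.4502, 0.2122, 0.2196]
eef_rot: [-0.0, 0.757, 0.653, -0.001]
wrist_force: [-0.1, 0.3, -1.4]
finger_gap: 0.0406
t 16.9 pos [0.4502 0.2122 0.2196] gap 0.0406 F [-0.1  0.3 -1.4]
  shift [-6.1   9.12 -0.22] turn [-0.01  0.01 -0.01]
  shift [-6.1   9.12  4.34] turn [-0.01  0.01 -0.01]
```

```bash
python3 -m pendant '[1,-0.5,0.8,0,0,0,0,1,-1.4,2.1,0,0,0,0,1,-2.4,3.6,0,0,0,0,1,-3.4,5.1,0,0,0,0,1,-4.4,6.6,0,0,0,0,1,-5.3,7.9,0,0,0,0,1,-5.9,8.8,0,0,0,0,1,-6.1,9.12,0,0,0,0,1,-6.1,9.12,0,0,0,0,1,-6.1,9.12,0.7,0,0,0,1,-6.1,9.12,2,0,0,0,1,-6.1,9.12,3.2,0,0,0,1,-6.1,9.12,4,0,0,0,1,-6.1,9.12,4.4,0,0,0,1,-6.1,9.12,4.5,0,0,0,1,-6.1,9.12,4.54,0,0,0,1,-6.1,9.12,4.54,0,0,0,1,-6.1,9.12,4.54,0,0,0]'
python3 -c "
from h import *
goal((*PAD['c'],.1068))"
```

```text
time_s: 18.7
tool_pos: [0.6542, 0.0281, 0.1078]
eef_rot: [0.0, 0.757, 0.653, 0.0]
wrist_force: [0.1, -1.2, -0.6]
finger_gap: 0.0405
t 18.7 pos [0.6542 0.0281 0.1078] gap 0.0405 F [ 0.1 -1.2 -0.6]
  shift [-0.02 -0.03  0.04] turn [ 0.02 -0.   -0.  ]
```

```bash
python3 -m pendant '[1,0,0,0.02,0,0,0,1,0,0,0.03,0,0,0,1,0,0,0.03,0,0,0,0.5,0,0,0.03,0,0,0,0.4,0,0,0.03,0,0,0,0.3,0,0,0.03,0,0,0,0,0,0,0.03,0,0,0,0,0,0,0.03,0,0,0,0,0,0,0.03,0,0,0,0,0,0,-0.5,0,0,0,0,0,0,-2,0,0,0,0,0,0,-4,0,0,0,0,0,0,-5.5,0,0,0,0,0,0,-5.5,0,0,0,0,0,0,-5.5,0,0,0]'
python3 -c "
from h import *
goal((*JAR['s'],.25))"
```

```text
time_s: 20.2
tool_pos: [0.6541, 0.0281, 0.2462]
eef_rot: [0.001, 0.757, 0.653, 0.001]
wrist_force: [-1.2, 0.5, -1.2]
finger_gap: 0.0912
t 20.2 pos [0.6541 0.0281 0.2462] gap 0.0912 F [-1.2  0.5 -1.2]
  shift [-4.53 -7.34 -0.17] turn [ 0.03 -0.   -0.  ]
```

```bash
python3 -m pendant '[0.3,-0.5,-0.8,0,0,0,0,0.3,-1.4,-2.2,0,0,0,0,0.3,-2.3,-3.7,0,0,0,0,0.3,-3.2,-5.2,0,0,0,0,0.3,-4.1,-6.6,0,0,0,0,0.3,-4.53,-7.34,0,0,0,0,0.3,-4.53,-7.34,0,0,0,0,0.3,-4.53,-7.34,0,0,0,0]'
python3 - <<'E'
from h import *
goal((*JAR['s'],.25),(*JAR['s'],.092))
i=camera_info("wrist");im=read_camera("wrist").copy();t=camera_info("top");tm=read_camera("top").copy()
for (x,y),r,h in ((JAR['s'],.016,.052),(PAD['b'],.025,.086),(PAD['c'],.0205,.072),(PAD['d'],.036,.006)):
    for a,c in ((im,i),(tm,t)):
        cv2.polylines(a,[np.int32(proj(c,circ(x,y,h,r)))],True,(0,255,0),1)
cv2.imwrite("pics/w4.png",np.hstack([cv2.resize(im,(400,300)),cv2.resize(tm[100:290,180:415],(400,300))]))
E
```

```text
time_s: 21.0
tool_pos: [0.4554, -0.0571, 0.2441]
eef_rot: [-0.0, 0.758, 0.653, -0.0]
wrist_force: [0.4, 0.6, -0.4]
finger_gap: 0.0639
t 21.0 pos [ 0.4554 -0.0571  0.2441] gap 0.0639 F [ 0.4  0.6 -0.4]
  shift [ 0.01  0.02 -0.23] turn [-0.01 -0.   -0.01]
  shift [0.01 0.03 6.09] turn [-0.01 -0.   -0.01]
```

View pics/w4.png

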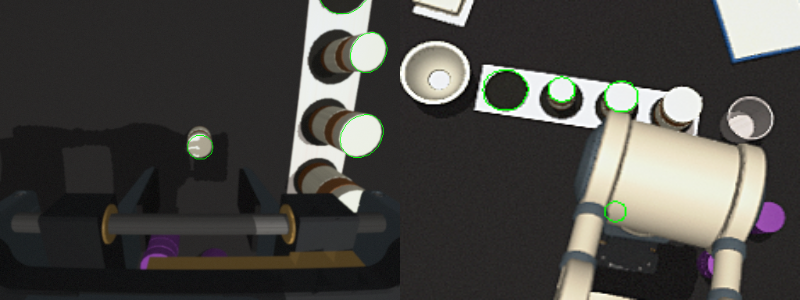

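Everything is in place: the medium jar is centred on pad_c (562,90 right), and the small jar is under the gripper (200,146 left). Gripping it now.

```bash
python3 -m pendant '[0.3,0,0,1,0,0,0,0.3,0,0,2.5,0,0,0,0.3,0,0,4,0,0,0,0.3,0,0,5.2,0,0,0,0.3,0,0,6,0,0,0,0.3,0,0,6.1,0,0,0,0.3,0,0,6.1,0,0,0,1,0,0,6.1,0,0,0,1,0,0,6.1,0,0,0,1,0,0,6.1,0,0,0,1,0,0,6.1,0,0,0,1,0,0,6.1,0,0,0,1,0,0,6.1,0,0,0,1,0,0,6.1,0,0,0]' 20
python3 -m pendant '[1,0,0,-0.3,0,0,0,1,0,0,-1,0,0,0,1,0,0,-2.2,0,0,0,1,0,0,-3.6,0,0,0,1,0,0,-4.6,0,0,0,1,0,0,-4.8,0,0,0,1,0,0,-4.8,0,0,0,1,0,0,-4.8,0,0,0]'
python3 -c "
from h import *
goal((*PAD['d'],.225))"
```

```text
time_s: 22.5
tool_pos: [0.4559, -0.0571, 0.0924]
eef_rot: [0.0, 0.757, 0.653, 0.0]
wrist_force: [-0.1, -0.1, 8.7]
finger_gap: 0.0316
time_s: 23.3
tool_pos: [0.4552, -0.0569, 0.2113]
eef_rot: [-0.0, 0.757, 0.653, -0.0]
wrist_force: [0.1, 0.0, -1.2]
finger_gap: 0.0318
t 23.3 pos [ 0.4552 -0.0569  0.2113] gap 0.0318 F [ 0.1  0.  -1.2]
  shift [ 8.1   7.34 -0.55] turn [-0.01 -0.   -0.01]
```

```bash
python3 -m pendant '[1,0.7,0.6,0,0,0,0,1,2,1.8,0,0,0,0,1,3.3,3,0,0,0,0,1,4.6,4.2,0,0,0,0,1,5.9,5.4,0,0,0,0,1,7,6.4,0,0,0,0,1,7.8,7.1,0,0,0,0,1,8.1,7.34,0,0,0,0,1,8.1,7.34,0,0,0,0,1,8.1,7.34,0.7,0,0,0,1,8.1,7.34,2,0,0,0,1,8.1,7.34,3.2,0,0,0,1,8.1,7.34,4,0,0,0,1,8.1,7.34,4.4,0,0,0,1,8.1,7.34,4.5,0,0,0,1,8.1,7.34,4.55,0,0,0,1,8.1,7.34,4.55,0,0,0,1,8.1,7.34,4.55,0,0,0]'
python3 -c "
from h import *
goal((*PAD['d'],.0984))"
```

```text
time_s: 25.1
tool_pos: [0.6673, 0.1163, 0.0991]
eef_rot: [0.0, 0.757, 0.653, 0.001]
wrist_force: [-0.4, -0.2, 0.0]
finger_gap: 0.0313
t 25.1 pos [0.6673 0.1163 0.0991] gap 0.0313 F [-0.4 -0.2  0. ]
  shift [ 0.   -0.03  0.03] turn [ 0.01 -0.   -0.01]
```

Lower slightly, release, rise, then back the arm away towards its start side.

```bash
python3 -m pendant '[1,0,0,0.02,0,0,0,1,0,0,0.03,0,0,0,1,0,0,0.03,0,0,0,0.6,0,0,0.03,0,0,0,0.5,0,0,0.03,0,0,0,0.4,0,0,0.03,0,0,0,0.2,0,0,0.03,0,0,0,0.2,0,0,0.03,0,0,0,0.2,0,0,0.03,0,0,0,0.2,0,0,-0.5,0,0,0,0.2,0,0,-2,0,0,0,0.2,0,0,-4,0,0,0,0.2,0,0,-6,0,0,0,0.2,0,0,-7.5,0,0,0,0.2,0,0,-7.5,0,0,0]'
python3 -m pendant '[0.2,1.5,-1.5,0,0,0,0,0.2,3,-3,0,0,0,0,0.2,4.5,-4.5,0,0,0,0,0.2,6,-6,0,0,0,0,0.2,7.5,-7.5,0,0,0,0,0.2,9,-9,0,0,0,0,0.2,10.5,-10.5,0,0,0,0,0.2,12,-12,0,0,0,0,0.2,12,-12,0,0,0,0,0.2,12,-12,0,0,0,0,0.2,12,-12,0,0,0,0]'
python3 - <<'E'
from h import *
goal()
t=camera_info("top");tm=read_camera("top").copy()
S=cv2.resize(tm,None,fx=4,fy=4,interpolation=cv2.INTER_CUBIC);M=(S.min(axis=2)>150).astype(np.uint8)
for n,h,r in (('a',.1,.0295),('b',.086,.025),('c',.072,.0205),('d',.058,.016)):
    cv2.polylines(tm,[np.int32(proj(t,circ(*PAD[n],h,r)))],True,(0,255,0),1)
    # best-shift of predicted cap disc on white mask
    best=max(((dx,dy) for dx in np.arange(-.014,.0141,.001) for dy in np.arange(-.014,.0141,.001)),key=lambda d:(lambda a,b:M[a>0].mean()-M[(b>0)&(a==0)].mean())(*[cv2.fillPoly(np.zeros(M.shape,np.uint8),[np.int32(proj(t,circ(PAD[n][0]+d[0],PAD[n][1]+d[1],h,k))*4+1.5)],1) for k in (r,r+.003)]))
    print(n,np.round(best,3))
s=read_camera("scene")
cv2.imwrite("pics/f.png",np.hstack([cv2.resize(tm[100:290,160:415],(400,300)),cv2.resize(s[100:325,50:350],(400,300))]))
E
```

```text
time_s: 26.6
tool_pos: [0.6689, 0.1165, 0.293]
eef_rot: [0.003, 0.757, 0.653, 0.004]
wrist_force: [-0.6, 0.2, -0.0]
finger_gap: 0.0731
time_s: 27.7
tool_pos: [0.414, 0.4571, 0.2858]
eef_rot: [0.0, 0.757, 0.653, -0.0]
wrist_force: [0.3, -0.3, -0.2]
finger_gap: 0.073
t 27.7 pos [0.414  0.4571 0.2858] gap 0.073 F [ 0.3 -0.3 -0.2]
a [-0. -0.]
b [-0.001  0.001]
c [-0.001 -0.   ]
d [-0.     0.001]
```

View pics/f.png

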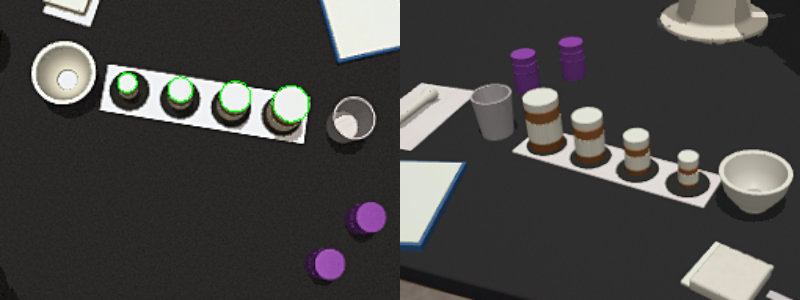

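All four jars stand upright on their pads, from small at (127,85 left) by the mortar to largest at (290,105) by the beaker. Each is within about 1.5 mm of its pad's centre, and the arm is clear. Handing in.

```bash
python3 -c "
from cell import env
print(env.close_job())"
```

```text
the job is handed in; nothing more can be done
None
```

All four jars are on their pads in order of size, and the job is handed in at about 28 s of the 109 s allowed. `jar_small` is on `pad_d` next to the white mortar, `jar_medium` on `pad_c`, `jar_large` on `pad_b`, and `jar_largest` on `pad_a` next to the steel beaker.

- **Placing:** the last top picture put every cap within about 1.5 mm of its pad's centre. The scene picture shows all four jars upright and released.
- **Surroundings:** the mortar, the beaker and the purple look-alikes appear where they were, judged by eye rather than measured. The arm was backed well clear before hand-in.
- **One deviation:** `jar_large` was pressed onto its pad with about 13 N up and 10 N sideways. I raised it 1 mm before letting go, and the later checks showed it upright and centred. No check failed, and the hand-in gives no verdict.

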